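Open the descaler's child-safe cap

TASK

The kettle is due for descaling: open the square descaler bottle that stands in the steel caddy. Press its ribbed safety cap down against the spring, keep it pressed and twist it a quarter turn anticlockwise (seen from above) to free it, then lift it straight off and finish still holding it in the gripper, level and motionless, about 6 cm clear above the middle of the bottle's mouth; do not put it down or let go. The bottle stays standing in its well, and the round bottle and everything else are left where they are.

Things in the scene. Friction and masses are not known exactly. Their poses are not given: they have to be found in the camera images.
- square_bottle: the descaler bottle: white plastic, SQUARE body 67 x 67 mm, 95 mm high, shoulder up to 108 mm; 0.9 kg, loose in one of the caddy's two square wells (the round bottle has the other; which is which varies), which keep it from turning. Origin: centre of its underside, z up, x and y along its sides. Its neck, 28 mm across, ends 138 mm above the origin; two lugs on it, to +x and -x, hold the cap
- safety_cap: the push-and-turn cap on the square bottle: loose, grey ribbed plastic, round, 54 mm across, 30 mm tall, 40 g. Origin: centre of its lower rim, z up. Locked, that is 120 mm above the bottle's origin (flat top at 150 mm) and its x axis is along the bottle's. It turns only when pressed down 4 to 7 mm, only ANTICLOCKWISE from above; free from 45 deg on, stops at about 135 deg
- cap_top (a point): centre of the cap's flat top, 30 mm above its lower rim. Locked, the cap cannot be lifted off: that lifts the bottle. A spring holds it up against the lugs (about 5 N, 9 N fully down); once free and let up, it rises by itself to about 6 mm above its locked height and lifts straight off
- mouth (a point): centre of the top of the square bottle's neck, 138 mm above the bottle's origin (z up). With the cap off, a spring plug 22 mm across stands 13 mm above it
- plug (a joint): the spring plug in the square bottle's neck, on which the cap's inside rests, in m: 0 with the cap locked at rest, grows as the cap is pressed down, 0.007 at the end stop, -0.006 with the cap free
- caddy: steel caddy fixed to the worktop: two wells 76 x 76 mm outside, 34 mm high, 70 mm inside, floor 3 mm thick, centres 62 mm to either side (+y and -y) of its origin, joined by a low deck. Origin: centre of its underside
- round_bottle: white ROUND bottle, 66 mm across, with an ordinary smooth grey cap 40 mm across; 142 mm tall in all; loose in the other well, to be left alone. Origin: centre of its underside
- amber_shot_glass: bystander, loose: small amber shot glass, 39 mm across, 52 mm tall, in front of the caddy. Origin: centre of its underside
- teal_mug: bystander, loose: teal mug, 68 x 99 x 73 mm with its handle, behind the caddy. Origin: centre of its underside
- coffee_jar: bystander, loose: glass coffee jar with wooden lid, 66 mm across, 106 mm tall, at the left. Origin: centre of its underside
- brown_jug: bystander, loose: little brown jug with handle, 62 x 90 x 93 mm, at the right. Origin: centre of its underside
- tumbler: bystander, loose: straight pale amber glass, 52 mm across, 84 mm tall, at the right. Origin: centre of its underside
- teaspoon: bystander, loose: steel teaspoon lying flat, 130 x 26 x 11 mm, at the left. Origin: centre of its underside
There are look-alikes about, which are no part of the job. What is shaped like the square_bottle but red is not meant. Leave any red look-alike of the safety_cap alone.

How it is judged:
By the outcome, as a careful person would: the job done as asked, in the order asked, and still so for the second after the job is handed in, while the arm keeps its last pose, push and grip.
It also fails if it takes over 35 s, if anything falls off the work surface, if the arm or the gripper's body presses on something with over 40 N, if the wrist force passes 120 N, or if a joint passes its speed limit or range.

ROBOT

A 6-joint arm with a two-finger parallel gripper is mounted at the origin on a cart in front of the work surface, level with it; the furniture and walls round the work are solid. World frame = base frame: x ahead of the robot, y to its left, z up, the work surface at z = 0. Lengths are in m, angles in degrees, forces in N, time in s.
With the tool pointing down it reaches from about 0.4 to 0.825 m from the base axis. Payload 7 kg.
Tool frame: the origin (TCP) lies at the very end of the fingers, on their centre line; the grasp point (between the pads) lies 19 mm behind it; z points along the fingers, y is the direction in which the jaws open and shut (so a half turn about z gives the same grasp; the last joint's range is limited). The gripper opens to 88 mm and grips with 3 to 60 N. Pads are 19 mm wide; open, the fingers measure 130 mm over their backs; the gripper's body (78 mm by 193 mm) begins 47 mm behind the grasp point.
Start: joints at [87.038, 20.546, 0.682, 0, -70.136, -16.507], TCP at [0.225, 0.636, 0.191] pointing down, gripper open.
Joint ranges: [-176.03, 176.03], [-82.01, 121.73], [-58.28, 71.71], [-173.87, 95.51], [-174.79, -0.11], [-173.66, 173.66]. Speed limits (degrees/s): [136.94, 136.94, 172.46, 180, 180, 180].

INTERFACE

Orientations are given as [roll, pitch, yaw] about the fixed x, y, z axes, in that order (R = Rz(yaw) Ry(pitch) Rx(roll)).
In Python, from plant import ctrl gives the robot as it stands.
- The arm moves only by the tool move_arm, never from a script. Its argument "increments" is a list of rows, each a list of 2 entries, a list of its own where there are three numbers: the shift along the world's x, y, z in mm, then the turn about the world's z in rad. A call has exactly 8 rows; each row shifts and turns the pose as measured when the row begins; what a row does not reach is not made up. A row lasts 1/10 s, in which the tool goes at most 50 mm and 8.59 degrees, less where a joint would pass 70% of its speed; a pose out of reach is approached as far as the arm can. A call with a gripper value outside its range is refused whole. "jaw" is the gripper command: -1 is shut, 1 is fully open, values between are in proportion, set as the call begins (left out, the last holds). The fingers move at their own pace and stop on an object; the grip force is fixed at half the most. Time passes only in rows, so rows that do not move let the fingers close, or fill a call up. It gives the time, the measured TCP pose, the force and the opening at its end, in the units of the state.
- ctrl.get_obs(): the state, without advancing time (a new reading comes with each control period).
- ctrl.snapshot(name): name is "scene" or "top" or "wrist"; returns a dict with "color" (384x512x3 uint8, red, green, blue), "fx", "fy", "cx", "cy" (pixels), "R" (3x3) and "t" (3): a world point X has camera coordinates R X + t. Camera axes: x right, y down, z forward; pixel columns grow to the right and rows downward; lengths in m; the calibration is good to about 2 mm. A picture is of the moment at which its call begins. There is no depth.
- ctrl.close_job(): hands the job in, once; it reports no verdict.
The state is a dict: "clock": time; "joint_pos": joint angles; "qvel": joint speeds; "tau": joint torques, N m; "tool_pos": TCP position; "orientation": TCP orientation; "force": force on the tool from outside, world axes, zero at the start; "moment": the same for the moment, N m; "opening": finger opening in m.
Only numpy, scipy, OpenCV 4.12 (cv2) and the standard library are available. Lean on these libraries where they do the work, as an engineer would, in place of code of your own. Each camera call takes 0.05 s, during which the arm holds its last target.

## Working session

There is one attempt and no reset: what is moved stays moved. The work goes in short steps, Python scripts to look and compute and a tool call to move; the robot and the scene stay as the last step left them, time stands still between calls to the robot, and variables do not carry over. Pictures are saved under pics/ and viewed, and the job is handed in when it is done.

Besides the shell and the picture viewer there is one more tool, called after "Request:" in YAML: its name, and indented under it one key for each argument. move_arm: Moves the arm, as the interface text tells. Its arguments: {"type":"object","properties":{"increments":{"type":"array","items":{"type":"array"}},"jaw":{"type":"number"}},"required":["increments"]}

```bash
mkdir -p pics; ls; cat > h.py <<'E'
import numpy as np, cv2
from plant import ctrl
def snap(n,f):
    s=ctrl.snapshot(n); cv2.imwrite('pics/'+f+'.png',s['color'][:,:,::-1])
    np.savez('pics/'+f+'.npz',**{k:np.array(v) for k,v in s.items()}); return s
def ray(s,u,v,z):
    R=np.array(s['R']);t=np.array(s['t']);c=-R.T@t
    d=R.T@np.array([(u-s['cx'])/s['fx'],(v-s['cy'])/s['fy'],1]); return c+d*(z-c[2])/d[2]
def proj(s,X):
    p=np.array(s['R'])@np.array(X)+np.array(s['t']); return s['fx']*p[0]/p[2]+s['cx'],s['fy']*p[1]/p[2]+s['cy']
E
python3 - <<'E'
from h import *
snap('top','top1');snap('scene','scene1')
o=ctrl.get_obs();print(o)
E
```

```text
pics
{'clock': 0.1, 'joint_pos': array([ 8.70340610e+01,  2.05892167e+01,  6.39401684e-01, -1.84329655e-02,
       -7.01365117e+01, -1.65056508e+01]), 'qvel': array([ 0.02458514, -0.09727499,  0.08653814,  0.0107107 ,  0.02098918,
        0.05996443]), 'tau': array([-6.71007692e-04, -5.84166527e+01,  2.93750560e+01,  7.01538071e+00,
        1.01177866e-02, -5.57557746e-05]), 'tool_pos': array([0.22487955, 0.63591333, 0.18969583]), 'orientation': array([ 1.79912307e+02, -7.91370796e-03, -1.94778600e+01]), 'force': array([-0.08374684, -0.10887771, -0.02863666]), 'moment': array([-0.07010333,  0.03642635, -0.03668314]), 'opening': 0.08718688150788234}
```

View pics/top1.png

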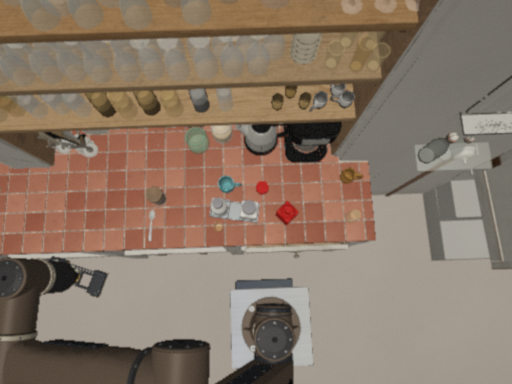

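View pics/scene1.png

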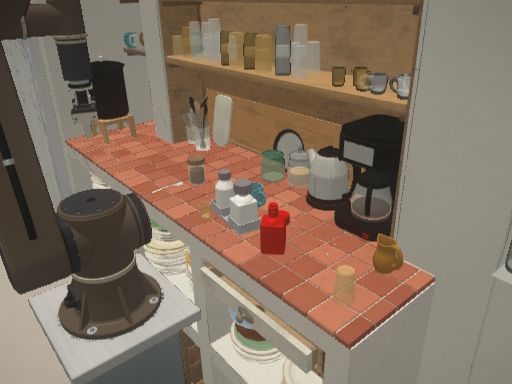

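```bash
python3 - <<'E'
from h import *
a=cv2.imread('pics/top1.png')[185:230,195:275];b=cv2.imread('pics/scene1.png')[160:260,190:310]
cv2.imwrite('pics/z1.png',cv2.resize(a,None,fx=10,fy=10,interpolation=cv2.INTER_CUBIC))
cv2.imwrite('pics/z2.png',cv2.resize(b,None,fx=6,fy=6,interpolation=cv2.INTER_CUBIC))
s=dict(np.load('pics/top1.npz'))
for u,v,z in [(249,208,.153),(218,204,.14),(234,211,.02)]: print(ray(s,u,v,z))
print(s['R'],s['t'],s['fx'])
E
```

```text
[0.45567623 0.06845446 0.153     ]
[0.47805913 0.18763618 0.14      ]
[0.46805561 0.13252249 0.02      ]
[[-3.77677018e-02 -9.99286404e-01  5.31892152e-04]
 [-9.79262550e-01  3.69048752e-02 -1.99205644e-01]
 [ 1.99043862e-01 -8.04440141e-03 -9.79957565e-01]] [0.06517747 0.51893954 1.46734898] 368.69338381355226
```

View pics/z1.png

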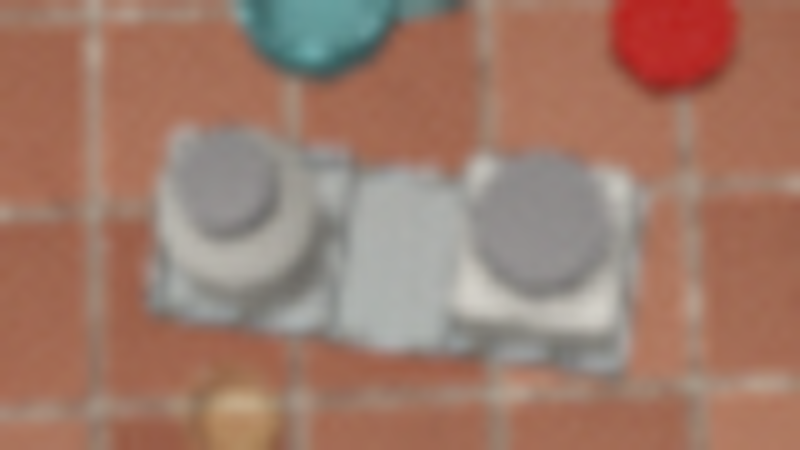

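View pics/z2.png

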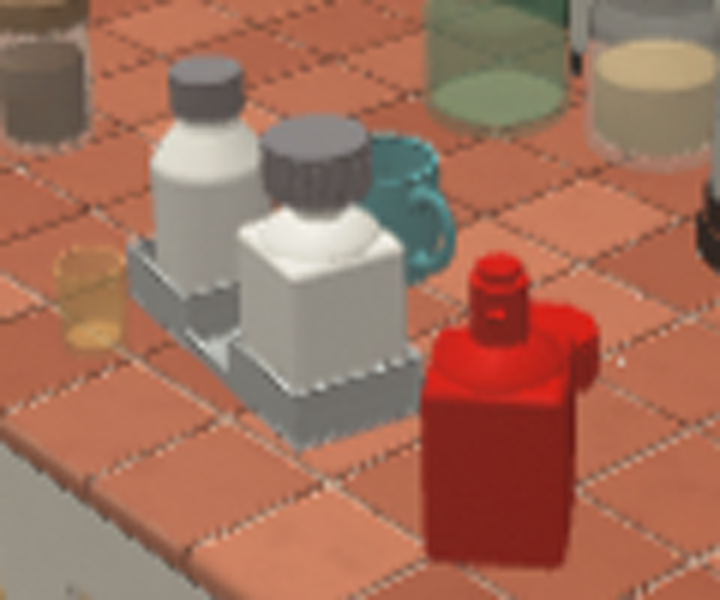

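The top view shows the caddy with the round bottle in the left well (cap at about 218,203) and the square bottle in the right well (ribbed cap at about 249,207). A red bottle stands at about (287,212) and a red cap at about (262,187). I'll move over to the caddy at a safe height and measure again with the wrist camera.

```bash
python3 - <<'E'
from h import *
s=dict(np.load('pics/top1.npz'))
a=ray(s,248.5,206.8,.153);b=ray(s,217.2,202.8,.145);print(a,b,np.linalg.norm((a-b)[:2]),np.degrees(np.arctan2(*(a-b)[:2][::1])))
s2=dict(np.load('pics/scene1.npz'))
c=ray(s2,190+316/6-.5,160+137/6-.5,.153);print(c)
E
```

```text
[0.46039336 0.07020104 0.153     ] [0.48194451 0.19016567 0.145     ] 0.12188504551676645 -169.81568160159645
[0.46080445 0.07040437 0.153     ]
```

Request:
move_arm:
  increments:
    - [[10, -30, 10], -0.1]
    - [[15, -45, 10], -0.1]
    - [[15, -45, 10], -0.1]
    - [[15, -45, 10], -0.1]
    - [[15, -45, 10], -0.1]
    - [[15, -45, 0], -0.1]
    - [[15, -45, 0], -0.1]
    - [[15, -45, 0], 0]
  jaw: 1

```text
clock: 0.9
tool_pos: [0.3391, 0.2807, 0.2347]
orientation: [179.4, -0.2, -60.9]
force: [0.7, 0.3, 0.2]
opening: 0.0877
```

Request:
move_arm:
  increments:
    - [[17, -35, 0], 0]
    - [[17, -35, 0], 0]
    - [[17, -35, 0], 0]
    - [[17, -35, 0], 0]
    - [[17, -30, 0], 0]
    - [[16, -20, 0], 0]
    - [[10, -10, 0], 0]
    - [[0, 0, 0], 0]

```text
clock: 1.7
tool_pos: [0.4512, 0.0655, 0.2347]
orientation: [179.5, -0.1, -61.2]
force: [-0.5, 0.3, -0.5]
opening: 0.0874
```

```bash
python3 - <<'E'
from h import *
s=snap('wrist','w1')
o=ctrl.get_obs();print(o['tool_pos'],o['orientation'],o['joint_pos'],o['force'],proj(s,[.4605,.0702,.153]))
E
```

```text
[0.45070511 0.06598289 0.23461454] [ 1.79493365e+02 -5.99712246e-02 -6.11697315e+01] [ 3.32516417e+01 -2.03987747e+00 -2.11072640e+01  2.18711205e-02
 -7.14423657e+01 -4.42869125e+00] [-0.37191933 -0.98481843 -0.01309633] (np.float64(244.08469749581516), np.float64(190.25749691701262))
```

View pics/w1.png

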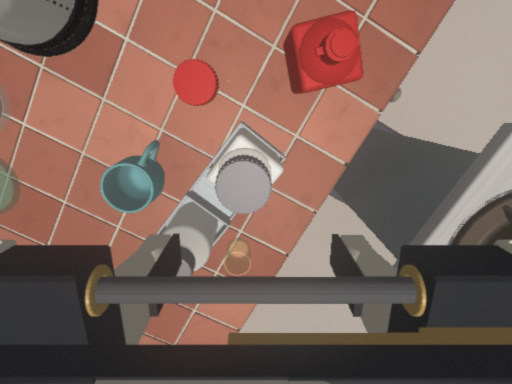

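```bash
python3 - <<'E'
from h import *
s=dict(np.load('pics/w1.npz'))
im=s['color'].copy()[:,:,::-1].copy()
t=np.linspace(0,2*np.pi,60)
for c,col in [((.4605,.0702),(0,255,0))]:
  p=np.array([proj(s,[c[0]+.027*np.cos(a),c[1]+.027*np.sin(a),.153]) for a in t])
  big=cv2.resize(im[130:240,190:310],None,fx=6,fy=6,interpolation=cv2.INTER_CUBIC)
  cv2.polylines(big,[((p-[189.5,129.5])*6).astype(int)],True,col,1)
cv2.imwrite('pics/z3.png',big[:600])
E
```

```text
(no output)
```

View pics/z3.png

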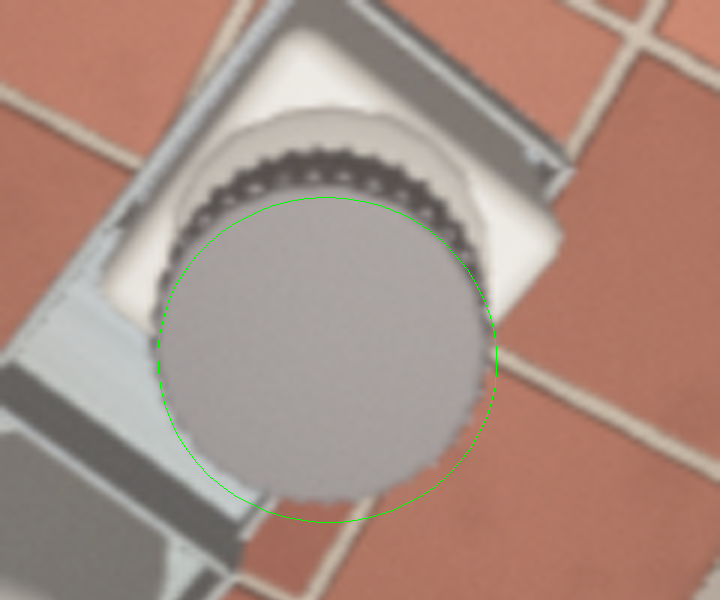

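```bash
python3 - <<'E'
from h import *
s=dict(np.load('pics/w1.npz'))
print(ray(s,190+321/6-.5,130+343/6-.5,.153))
s=dict(np.load('pics/top1.npz'));print(-s['R'].T@s['t'])
E
```

```text
[0.46309272 0.06755007 0.153     ]
[0.21857286 0.0577835  1.54128075]
```

Request:
move_arm:
  increments:
    - [[5, 2, 0], 0.14]
    - [[5, 1, 0], 0.14]
    - [[0, 0, 0], 0.14]
    - [[0, 0, 0], 0.14]
    - [[0, 0, 0], 0.14]
    - [[0, 0, 0], 0.14]
    - [[0, 0, 0], 0.14]
    - [[0, 0, 0], 0.14]

```text
clock: 2.55
tool_pos: [0.4561, 0.0741, 0.2335]
orientation: [179.5, 0.1, 5.7]
force: [-0.7, 0.1, -0.4]
opening: 0.0875
```

Request:
move_arm:
  increments:
    - [[0, 0, 0], 0.14]
    - [[0, 0, 0], 0.14]
    - [[0, 0, 0], 0.14]
    - [[0, 0, 0], 0.0]
    - [[0, 0, 0], 0]
    - [[0, 0, 0], 0]
    - [[0, 0, 0], 0]
    - [[0, 0, 0], 0]

```text
clock: 3.35
tool_pos: [0.4525, 0.0785, 0.2332]
orientation: [179.5, 0.1, 30.6]
force: [1.1, 0.3, 0.1]
opening: 0.0878
```

```bash
python3 - <<'E'
from h import *
s=snap('wrist','w2')
o=ctrl.get_obs();print(o['tool_pos'],o['orientation'],o['joint_pos'],o['force'],proj(s,[.4617,.069,.153]))
im=s['color'][:,:,::-1];cv2.imwrite('pics/w2b.png',cv2.resize(im[100:260,170:330],None,fx=3.7,fy=3.7,interpolation=cv2.INTER_CUBIC))
E
```

```text
[0.4525026  0.07842044 0.23313729] [1.79536851e+02 1.16422532e-01 3.06533044e+01] [ 34.96703075  -1.98329477 -21.43585669   0.48006202 -70.69899579
  85.52746883] [ 0.10721487 -0.19053713 -0.00150644] (np.float64(267.7617116453008), np.float64(188.00211450409026))
```

View pics/w2b.png

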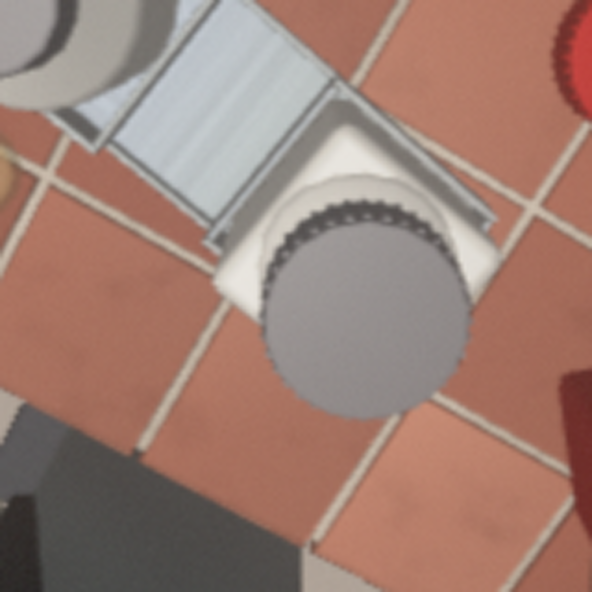

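```bash
python3 - <<'E'
from h import *
s=dict(np.load('pics/w2.npz'))
print(ray(s,268.4,186,.153))
E
```

```text
[0.46369477 0.0695097  0.153     ]
```

Request:
move_arm:
  increments:
    - [[0, 0, 0], -0.07]
    - [[0, 0, 0], -0.07]
    - [[0, 0, 0], -0.07]
    - [[0, 0, 0], -0.07]
    - [[0, 0, 0], -0.07]
    - [[0, 0, 0], -0.07]
    - [[0, 0, 0], -0.07]
    - [[0, 0, 0], -0.07]

```text
clock: 4.2
tool_pos: [0.4527, 0.0778, 0.2329]
orientation: [179.5, 0.1, -3.1]
force: [0.0, 1.1, -0.2]
opening: 0.0876
```

Request:
move_arm:
  increments:
    - [[0, 0, 0], 0]
    - [[0, 0, 0], 0]
    - [[0, 0, 0], 0]
    - [[0, 0, 0], 0]
    - [[0, 0, 0], 0]
    - [[0, 0, 0], 0]
    - [[0, 0, 0], 0]
    - [[0, 0, 0], 0]

```text
clock: 5.0
tool_pos: [0.4528, 0.0776, 0.2328]
orientation: [179.5, 0.2, -2.9]
force: [0.1, 0.7, -0.7]
opening: 0.088
```

Request:
move_arm:
  increments:
    - [[2, -2, -3], -0.1]
    - [[2, -2, -3], -0.1]
    - [[2, -2, -3], -0.1]
    - [[2, -2, -3], -0.1]
    - [[1, 0, -3], -0.1]
    - [[0, 0, -3], -0.1]
    - [[0, 0, 0], -0.1]
    - [[0, 0, 0], -0.1]

```text
clock: 5.8
tool_pos: [0.4622, 0.0695, 0.2142]
orientation: [179.5, 0.1, -50.4]
force: [-0.7, -0.1, 0.9]
opening: 0.0875
```

Request:
move_arm:
  increments:
    - [[0, 0, 0], -0.1]
    - [[0, 0, 0], -0.1]
    - [[0, 0, 0], -0.1]
    - [[0, 0, 0], -0.1]
    - [[0, 0, 0], 0]
    - [[0, 0, 0], 0]
    - [[0, 0, 0], 0]
    - [[0, 0, 0], 0]

```text
clock: 6.6
tool_pos: [0.4623, 0.0695, 0.2141]
orientation: [179.5, 0.1, -74.0]
force: [0.9, 0.5, 0.2]
opening: 0.0879
```

```bash
python3 - <<'E'
from h import *
s=snap('wrist','w3')
o=ctrl.get_obs();print(o['tool_pos'],o['orientation'],o['joint_pos'],o['force'],proj(s,[.4625,.0691,.153]))
im=s['color'][:,:,::-1];cv2.imwrite('pics/w3b.png',cv2.resize(im[100:260,170:330],None,fx=3.7,fy=3.7,interpolation=cv2.INTER_CUBIC))
E
```

```text
[0.46228485 0.06945168 0.21405595] [ 1.79495973e+02  1.11991418e-01 -7.40284888e+01] [ 3.25233421e+01  1.33425107e-04 -2.17088924e+01 -2.69254253e-01
 -6.87424291e+01 -1.64527284e+01] [-0.18185275  0.27000297  0.52074001] (np.float64(255.05013231018611), np.float64(196.51974232513845))
```

View pics/w3b.png

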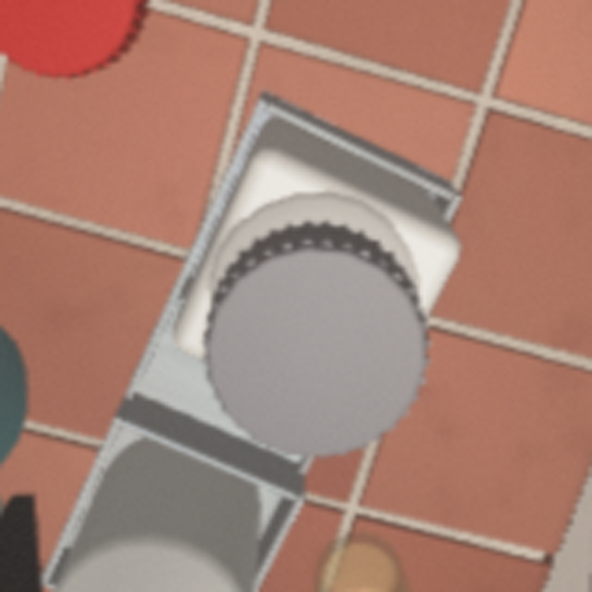

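```bash
python3 - <<'E'
from h import *
from scipy.optimize import least_squares
V=[('w1',243.0,186.7),('w2',268.4,186.0),('w3',255.2,194.6)]
S=[dict(np.load(f'pics/{n}.npz')) for n,_,_ in V]
def f(p):
    r=[]
    for s,(n,u,v) in zip(S,V):
        a=proj(s,[p[0],p[1],.153]); r+=[a[0]+p[2]-u,a[1]+p[3]-v]
    return np.array(r)
q=least_squares(f,[.462,.069,0,0]);print(q.x,q.fun)
for p in ((.4605,.0702),(.4623,.0694)):
  print([np.round(f([*p,0,0]),1)])
E
```

```text
[ 0.46244626  0.06874937 -0.0061237  -1.46554628] [-0.00152248 -0.12512388 -0.00910974  0.0153822   0.01063223  0.10974168]
[array([ 1.1,  3.6, -2.4,  2.4,  1.7,  3.6])]
[array([-0.2,  2. , -0.7,  1.3, -0. ,  2.3])]
```

Request:
move_arm:
  increments:
    - [[0, -0.7, -15], 0]
    - [[0, 0, -15], 0]
    - [[0, 0, -15], 0]
    - [[0, 0, -15], 0]
    - [[0, 0, -15], 0]
    - [[0, 0, -10], 0]
    - [[0, 0, -5], 0]
    - [[0, 0, 0], 0]

```text
clock: 7.45
tool_pos: [0.4632, 0.069, 0.1219]
orientation: [179.7, 0.1, -73.7]
force: [0.1, -0.5, 0.3]
opening: 0.0872
```

Request:
move_arm:
  increments:
    - [[0, 0, 0], 0]
    - [[0, 0, 0], 0]
    - [[0, 0, 0], 0]
    - [[0, 0, 0], 0]
    - [[0, 0, 0], 0]
    - [[0, 0, 0], 0]
    - [[0, 0, 0], 0]
    - [[0, 0, 0], 0]
  jaw: -1

```text
clock: 8.25
tool_pos: [0.4648, 0.0698, 0.1244]
orientation: [179.9, 0.2, -73.6]
force: [-0.1, -0.1, 0.2]
opening: 0.0289
```

```bash
python3 - <<'E'
from h import *
s=snap('wrist','w4');s=snap('scene','s4')
o=ctrl.get_obs();print(o['tool_pos'],o['orientation'],o['opening'],o['force'],o['clock'])
im=s['color'][:,:,::-1];cv2.imwrite('pics/s4b.png',cv2.resize(im[120:260,170:310],None,fx=4,fy=4,interpolation=cv2.INTER_CUBIC))
E
```

```text
[0.46475954 0.06979499 0.12439301] [ 1.79905062e+02  1.59674378e-01 -7.36159295e+01] 0.021375251289693892 [ 0.20248307 -0.30480493  0.5190152 ] 8.35
```

View pics/s4b.png

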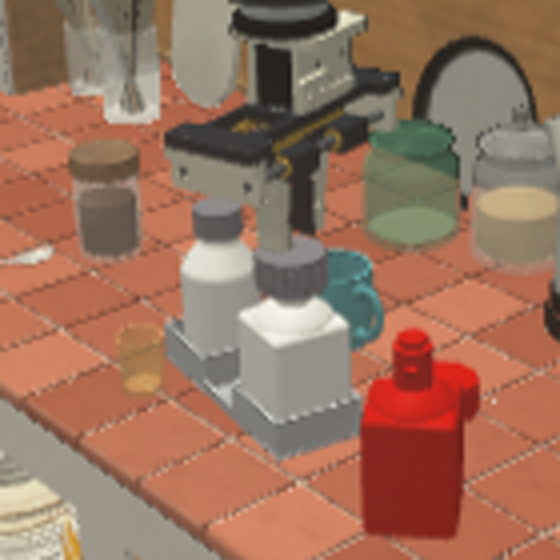

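View pics/w4.png

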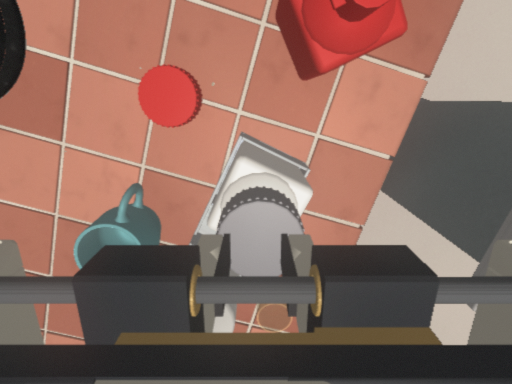

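```bash
python3 - <<'E'
from h import *
s=snap('top','t5')
o=ctrl.get_obs();tp=o['tool_pos'];print(tp,o['opening'],o['joint_pos'])
for n in ('t5','s4','w4'):
  s=dict(np.load(f'pics/{n}.npz'));im=s['color'][:,:,::-1].copy()
  k=4;u0,v0=(int(x)-70 for x in proj(s,tp)); u0=max(u0,0);v0=max(v0,0)
  c=cv2.resize(im[v0:v0+140,u0:u0+140],None,fx=k,fy=k,interpolation=cv2.INTER_CUBIC)
  for X,col in ((tp,(0,255,0)),(tp+[0,0,.066],(255,0,0)),([.4624,.0687,.153],(0,0,255))):
    p=proj(s,X); cv2.circle(c,(int((p[0]-u0+.5)*k),int((p[1]-v0+.5)*k)),4,col,-1)
  cv2.imwrite(f'pics/{n}_p.png',c)
  print(n,proj(s,tp),-s['R'].T@s['t'])
E
```

```text
[0.46472874 0.06978635 0.12436024] 0.01721284000896244 [ 32.45384417   4.41213851 -29.64347266  -0.21755307 -55.99514746
 -15.95176377]
t5 (np.float64(248.67777175179364), np.float64(206.9586545041645)) [0.21857286 0.0577835  1.54128075]
s4 (np.float64(243.64156160173994), np.float64(190.63297481344736)) [-0.24466831 -0.84786864  0.6823936 ]
w4 (np.float64(255.94514079213596), np.float64(224.24652791752345)) [ 0.48911559 -0.01035332  0.31774109]
```

View pics/t5_p.png

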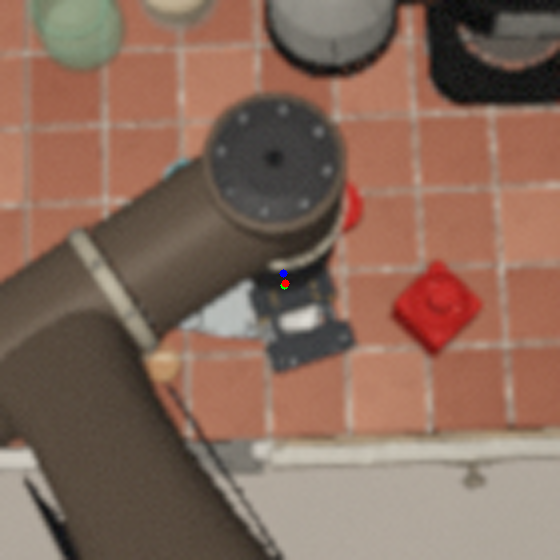

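View pics/s4_p.png

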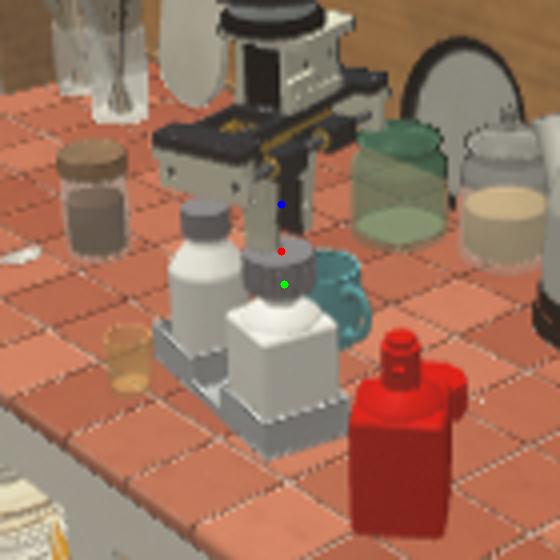

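View pics/w4_p.png

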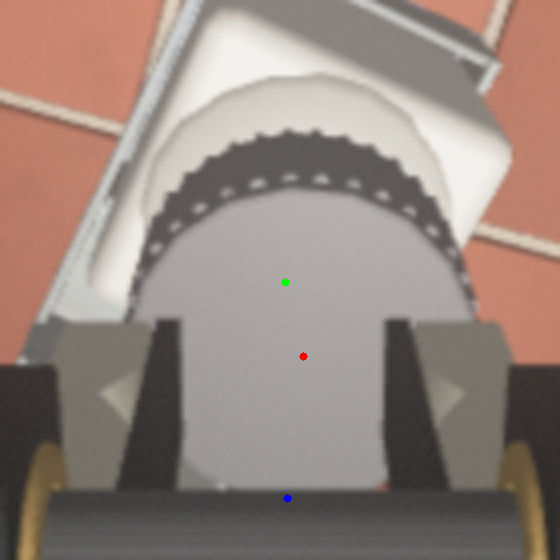

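```bash
python3 - <<'E'
from h import *
for n,tp,yaw in (('w1',[.4507,.0660,.2346],-61.17),('w3',[.46228,.06945,.21406],-74.03),('w4',[.46476,.0698,.1244],-73.6)):
  s=dict(np.load(f'pics/{n}.npz'));y=np.radians(yaw);d=np.array([np.sin(y),-np.cos(y),0])
  print(n,s['fx'],s['R']@tp+s['t'],s['R']@d, s['R'][2])
  for k in (1,-1):
    for h in (0,.03): print(proj(s,np.array(tp)+k*d*.0437+[0,0,h]))
a=cv2.imread('pics/w1.png');cv2.imwrite('pics/w1z.png',cv2.resize(a[215:335,100:400],None,fx=2.6,fy=2.6,interpolation=cv2.INTER_CUBIC))
E
```

```text
w1 300.6037984278329 [0.00069209 0.0208917  0.20998478] [ 0.99996449 -0.00227533  0.00811432] [-0.15369572  0.26239779 -0.95264108]
(np.float64(318.6203991533215), np.float64(225.0841438141526))
(np.float64(329.01333594859284), np.float64(244.83853737367096))
(np.float64(193.51032536787852), np.float64(225.4698367073699))
(np.float64(184.1951123042976), np.float64(245.36249216444102))
w3 300.6037984278329 [0.00050692 0.02015581 0.20971326] [ 0.99996513 -0.00184956  0.00814306] [-0.09233282  0.2930436  -0.95163023]
(np.float64(318.4370865584448), np.float64(224.09595515941658))
(np.float64(328.79914222563133), np.float64(243.8727075136567))
(np.float64(193.1640645348851), np.float64(224.42571686795202))
(np.float64(183.78682133963696), np.float64(244.33238304041848))
w4 300.6037984278329 [0.0005     0.02016856 0.20974152] [ 9.99999350e-01 -1.47912814e-04  1.13013259e-03] [-0.08801812  0.29505719 -0.95141687]
(np.float64(318.5131882612375), np.float64(224.2588637862816))
(np.float64(328.5424546573029), np.float64(244.12825667964916))
(np.float64(193.25098290775892), np.float64(224.2910043415429))
(np.float64(183.54901019641443), np.float64(244.1762953808313))
```

View pics/w1z.png

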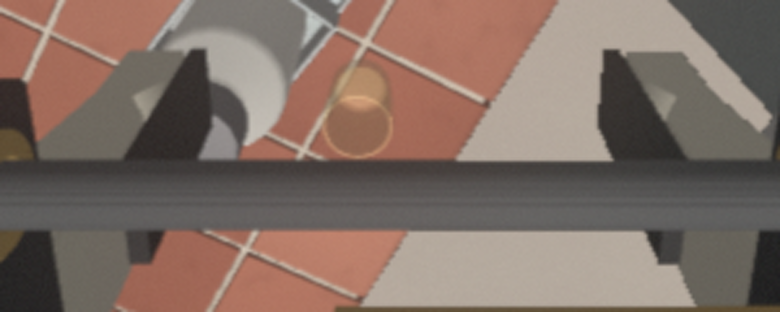

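The images show the closed fingers sitting on top of the cap, not around it. The wrist picture agrees: the tips appear about 30 mm nearer the camera than the reported TCP. So `tool_pos` reads about 30 mm too low along z, with no visible sideways offset. I'll raise, open and check the cap.

Request:
move_arm:
  increments:
    - [[0, 0, 8], 0]
    - [[0, 0, 8], 0]
    - [[-1, 0, 8], 0]
    - [[-1, 0, 0], 0]
    - [[0, -1, 0], 0]
    - [[0, 0, 0], 0]
    - [[0, 0, 0], 0]
    - [[0, 0, 0], 0]

```text
clock: 9.2
tool_pos: [0.4627, 0.0687, 0.1511]
orientation: [180.0, 0.2, -73.6]
force: [0.1, 0.4, 1.2]
opening: 0.0006
```

Request:
move_arm:
  increments:
    - [[0, 0, 0], 0]
    - [[0, 0, 0], 0]
    - [[0, 0, 0], 0]
    - [[0, 0, 0], 0]
    - [[0, 0, 0], 0]
    - [[0, 0, 0], 0]
    - [[0, 0, 0], 0]
    - [[0, 0, 0], 0]
  jaw: 1

```text
clock: 10.0
tool_pos: [0.4624, 0.0686, 0.1504]
orientation: [179.9, 0.2, -73.6]
force: [-0.2, 0.5, 0.1]
opening: 0.0589
```

```bash
python3 - <<'E'
from h import *
s=snap('wrist','w5');s2=snap('scene','s5')
o=ctrl.get_obs();print(o['tool_pos'],o['orientation'],o['opening'],o['force'],o['clock'],proj(s,[.4624,.0687,.153]))
im=s2['color'][:,:,::-1];c=cv2.resize(im[120:260,170:310],None,fx=4,fy=4,interpolation=cv2.INTER_CUBIC)
im=s['color'][:,:,::-1];d=cv2.resize(im[140:280,180:330],None,fx=4,fy=4,interpolation=cv2.INTER_CUBIC)
cv2.imwrite('pics/s5b.png',c)
cv2.imwrite('pics/w5b.png',d)
E
```

```text
[0.46237516 0.06856972 0.15039203] [ 1.79879344e+02  1.53316383e-01 -7.36222405e+01] 0.0668192510941835 [0.0256222  0.34821938 0.31753271] 10.1 (np.float64(255.84376661800925), np.float64(225.9011976962051))
```

View pics/s5b.png

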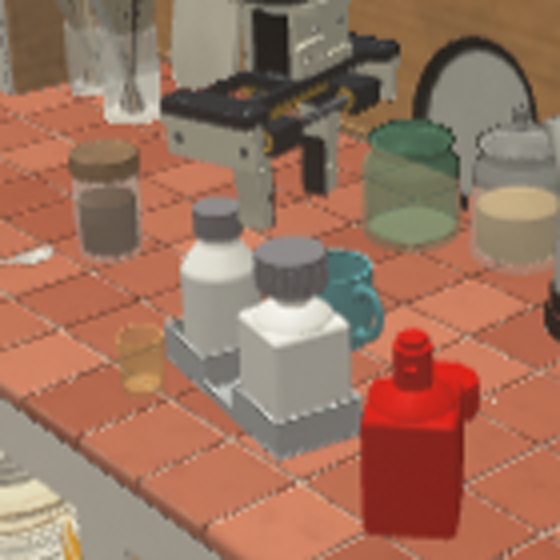

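View pics/w5b.png

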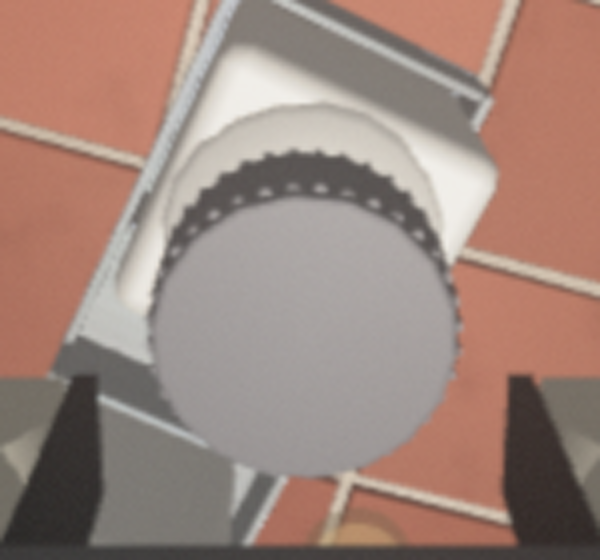

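```bash
python3 - <<'E'
from h import *
s=dict(np.load('pics/s5.npz'));w=dict(np.load('pics/w5.npz'))
for z in (.15,.17,.175,.18,.185,.19): print(z,proj(s,[.4624,.0686,z]),proj(w,[.4624,.0686,z]))
# finger tips, pads inner edge at half opening
y=np.radians(-73.6);d=np.array([np.sin(y),-np.cos(y),0]);x=np.array([np.cos(y),np.sin(y),0])
for z in (.15,.18,.185):
  for k in (1,-1):
    for m in (-.0095,.0095): print(z,k,m,np.round(proj(w,np.array([.4624,.0686,z])+k*d*.032+m*x),1))
E
```

```text
0.15 (np.float64(242.99375515074), np.float64(183.2773103621253)) (np.float64(255.86840488717635), np.float64(224.03889031177758))
0.17 (np.float64(242.76352001308445), np.float64(177.17255518749224)) (np.float64(255.9872225547229), np.float64(236.57925844277617))
0.175 (np.float64(242.70547936458757), np.float64(175.63358962012438)) (np.float64(256.0207191169566), np.float64(240.11458471375508))
0.18 (np.float64(242.64724403088292), np.float64(174.0894619148567)) (np.float64(256.05597100132223), np.float64(243.83517287530856))
0.185 (np.float64(242.58881303077862), np.float64(172.54014605508883)) (np.float64(256.09311989664184), np.float64(247.7559771848652))
0.19 (np.float64(242.5301853764784), np.float64(170.98561584909848)) (np.float64(256.1323231628028), np.float64(251.89360587045775))
0.15 1 -0.0095 [301.  236.4]
0.15 1 0.0095 [302.3 211.3]
0.15 -1 -0.0095 [210.7 236.4]
0.15 -1 0.0095 [209.4 211.3]
0.18 1 -0.0095 [308.2 257.8]
0.18 1 0.0095 [309.9 229.4]
0.18 -1 -0.0095 [203.9 257.8]
0.18 -1 0.0095 [202.2 229.4]
0.185 1 -0.0095 [309.6 262. ]
0.185 1 0.0095 [311.4 233. ]
0.185 -1 -0.0095 [202.5 262.1]
0.185 -1 0.0095 [200.8 233. ]
```

The bottle hasn't moved and the cap is centred. From the wrist pad corners and the scene view, the real tip height is the reported z plus about 33 mm. I'll go down to a reported z of 0.092.

Request:
move_arm:
  increments:
    - [[0, 0, -6], 0]
    - [[0, 0, -10], 0]
    - [[0, 0, -10], 0]
    - [[0, 0, -10], 0]
    - [[0, 0, -10], 0]
    - [[0, 0, -7], 0]
    - [[0, 0, -4], 0]
    - [[0, 0, 0], 0]

```text
clock: 10.9
tool_pos: [0.4612, 0.0679, 0.0869]
orientation: [179.7, 0.1, -73.6]
force: [0.2, -0.2, 0.4]
opening: 0.0874
```

```bash
python3 - <<'E'
from h import *
s=snap('wrist','w6');s2=snap('scene','s6')
o=ctrl.get_obs();print(o['tool_pos'],o['orientation'],o['opening'],o['force'],o['clock'])
im=s2['color'][:,:,::-1];c=cv2.resize(im[140:240,190:290],None,fx=5.6,fy=5.6,interpolation=cv2.INTER_CUBIC)
cv2.imwrite('pics/s6b.png',c)
E
```

```text
[0.46168241 0.06821714 0.08763809] [ 1.79791546e+02  1.35787381e-01 -7.36265439e+01] 0.08774122133891622 [0.45698856 0.73371542 0.08396713] 11.0
```

View pics/s6b.png

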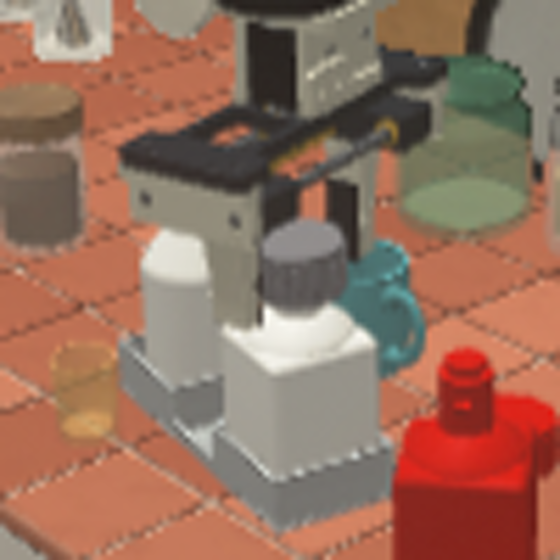

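View pics/w6.png

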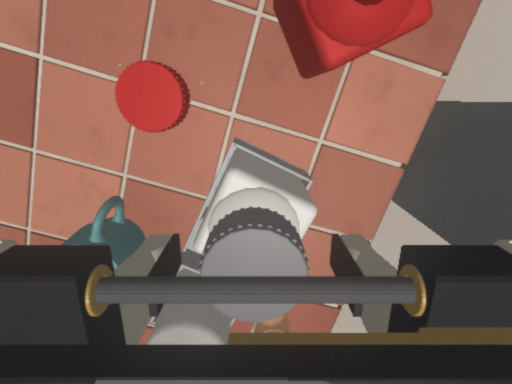

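Request:
move_arm:
  increments:
    - [[0, 0, 4], 0]
    - [[0, 0, 0], 0]
    - [[0, 0, 0], 0]
    - [[0, 0, 0], 0]
    - [[0, 0, 0], 0]
    - [[0, 0, 0], 0]
    - [[0, 0, 0], 0]
    - [[0, 0, 0], 0]
  jaw: -1

```text
clock: 11.8
tool_pos: [0.4622, 0.0687, 0.0936]
orientation: [179.9, 0.2, -73.6]
force: [-1.2, 0.0, 0.7]
opening: 0.0542
```

```bash
python3 - <<'E'
from h import *
s=snap('wrist','w7');s2=snap('scene','s7')
o=ctrl.get_obs();print(o['tool_pos'],o['orientation'],o['opening'],o['force'],o['moment'],o['clock'])
im=s2['color'][:,:,::-1];c=cv2.resize(im[140:240,190:290],None,fx=5.6,fy=5.6,interpolation=cv2.INTER_CUBIC)
cv2.imwrite('pics/s7b.png',c)
E
```

```text
[0.46225543 0.06869948 0.09361336] [179.93923259   0.18552918 -73.62224404] 0.05338617443262048 [-1.00760938  0.14588263  0.30573191] [0.10599542 0.25927802 0.02223991] 11.9
```

View pics/s7b.png

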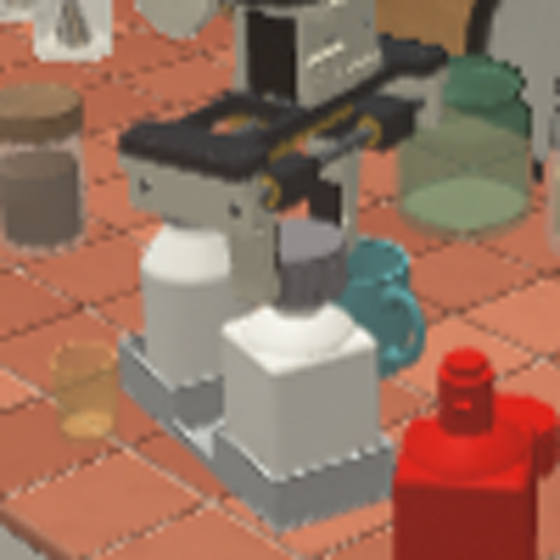

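View pics/w7.png

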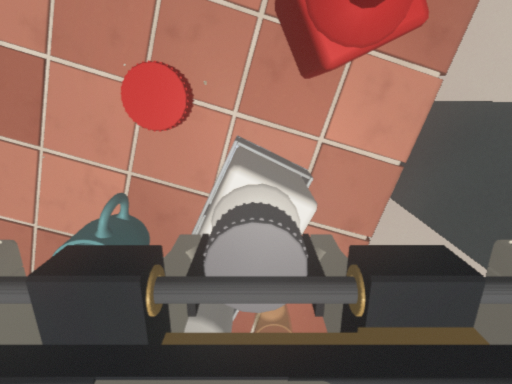

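The cap is gripped at 54 mm with about 1 N sideways. Next I'll press it down.

Request:
move_arm:
  increments:
    - [[0, 0, -1], 0]
    - [[0, 0, -1], 0]
    - [[0, 0, -1], 0]
    - [[0, 0, -1], 0]
    - [[0, 0, -1], 0]
    - [[0, 0, 0], 0]
    - [[0, 0, 0], 0]
    - [[0, 0, 0], 0]

```text
clock: 12.7
tool_pos: [0.4626, 0.0686, 0.0906]
orientation: [180.0, 0.1, -73.6]
force: [-4.1, 0.2, 6.8]
opening: 0.0533
```

Request:
move_arm:
  increments:
    - [[0, 0, -1.5], 0]
    - [[0, 0, -1.5], 0]
    - [[0, 0, -1], 0]
    - [[0, 0, -0.5], 0]
    - [[0, 0, 0], 0]
    - [[0, 0, 0], 0]
    - [[0, 0, 0], 0]
    - [[0, 0, 0], 0]

```text
clock: 13.5
tool_pos: [0.4629, 0.0685, 0.0891]
orientation: [-179.9, 0.1, -73.5]
force: [-4.6, 0.7, 6.7]
opening: 0.0536
```

Request:
move_arm:
  increments:
    - [[-0.3, 0, -1.5], 0]
    - [[-0.3, 0, -1.5], 0]
    - [[0, 0, -1], 0]
    - [[0, 0, -1], 0]
    - [[0, 0, -1], 0]
    - [[0, 0, -0.7], 0]
    - [[0, 0, -0.7], 0]
    - [[0, 0, -0.7], 0]

```text
clock: 14.3
tool_pos: [0.4638, 0.0685, 0.0869]
orientation: [-179.7, 0.0, -73.4]
force: [-4.5, 0.1, 11.2]
opening: 0.0537
```

```bash
python3 - <<'E'
from h import *
s2=snap('scene','s8')
o=ctrl.get_obs();print(o['tool_pos'],o['orientation'],o['opening'],o['force'],o['moment'],o['clock'])
im=s2['color'][:,:,::-1];c=cv2.resize(im[160:220,210:270],None,fx=9,fy=9,interpolation=cv2.INTER_CUBIC)
a=cv2.imread('pics/s7.png');a=cv2.resize(a[160:220,210:270],None,fx=9,fy=9,interpolation=cv2.INTER_CUBIC)
cv2.imwrite('pics/s8b.png',cv2.resize(np.hstack([a,c]),(800,400)))
E
```

```text
[0.46386978 0.06848999 0.08688048] [-1.79670670e+02  1.69881007e-02 -7.33535036e+01] 0.05366286029043421 [-4.62449176  0.59812757 10.94566947] [ 0.17549951  1.8057624  -0.03252445] 14.35
```

View pics/s8b.png

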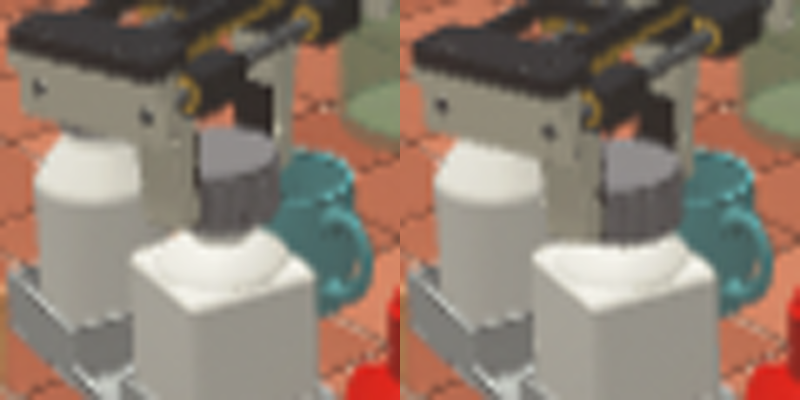

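The cap is visibly down by about 6.5 mm, and the 11 N reading puts it at the end stop. I'll turn anticlockwise and keep pressing.

Request:
move_arm:
  increments:
    - [[-0.5, 0, -0.6], 0.05]
    - [[-0.5, 0, -0.6], 0.1]
    - [[-0.4, 0, -0.6], 0.1]
    - [[-0.3, 0, -0.6], 0.1]
    - [[-0.3, 0, -0.6], 0.1]
    - [[-0.2, 0, -0.6], 0.1]
    - [[-0.2, 0, -0.6], 0.1]
    - [[-0.2, 0, -0.6], 0.1]

```text
clock: 15.15
tool_pos: [0.464, 0.0697, 0.087]
orientation: [-179.3, -0.1, -28.7]
force: [-3.7, 0.2, 8.0]
opening: 0.0535
```

Request:
move_arm:
  increments:
    - [[-0.4, -0.3, -0.7], 0.1]
    - [[-0.4, -0.3, -0.7], 0.1]
    - [[-0.4, -0.3, -0.7], 0.1]
    - [[-0.4, -0.3, -0.7], 0.1]
    - [[-0.4, -0.3, -0.7], 0.1]
    - [[-0.4, -0.3, -0.7], 0.1]
    - [[-0.3, -0.3, -0.7], 0.1]
    - [[-0.3, -0.3, -0.6], 0.1]

```text
clock: 15.95
tool_pos: [0.4646, 0.0698, 0.0869]
orientation: [-179.1, -0.6, 19.3]
force: [-4.2, 0.9, 8.6]
opening: 0.0537
```

```bash
python3 - <<'E'
from h import *
s2=snap('scene','s9');snap('wrist','w9')
o=ctrl.get_obs();print(o['tool_pos'],o['orientation'],o['opening'],o['force'],o['moment'],o['clock'])
im=s2['color'][:,:,::-1];c=cv2.resize(im[140:240,190:290],None,fx=5.6,fy=5.6,interpolation=cv2.INTER_CUBIC)
cv2.imwrite('pics/s9b.png',c)
E
```

```text
[0.46465062 0.06975583 0.08689813] [-179.09672104   -0.59099472   19.22730238] 0.05324970731278344 [-3.72542316  1.31308652  8.21512391] [0.23130442 1.36385517 0.04603713] 16.05
```

View pics/s9b.png

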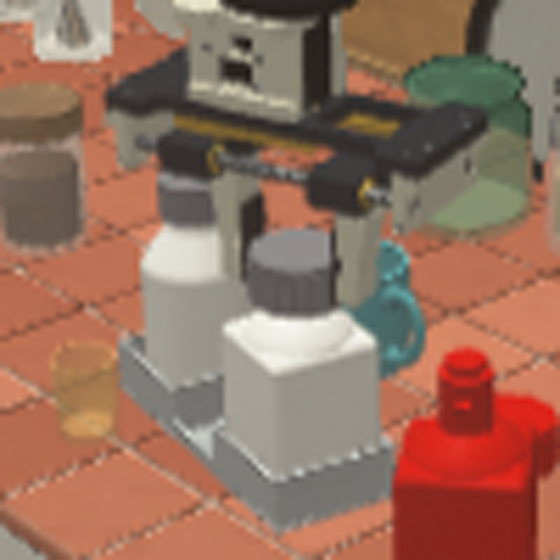

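View pics/w9.png

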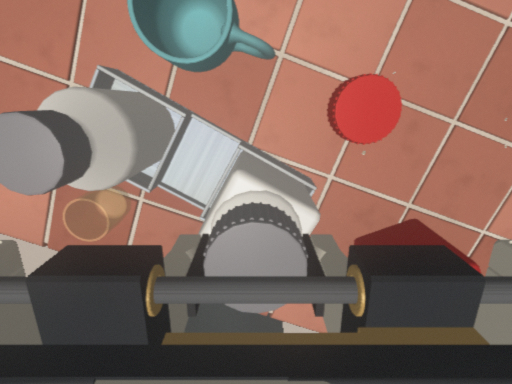

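Request:
move_arm:
  increments:
    - [[-0.3, 0, 1], 0]
    - [[-0.3, 0, 1.5], 0]
    - [[-0.3, 0, 1.5], 0]
    - [[-0.3, 0, 1.5], 0]
    - [[0, 0, 1.5], 0]
    - [[0, 0, 1.5], 0]
    - [[0, 0, 1.5], 0]
    - [[0, 0, 1.5], 0]

```text
clock: 16.85
tool_pos: [0.4641, 0.0699, 0.0996]
orientation: [-179.1, -0.7, 19.3]
force: [-0.4, 0.8, -0.3]
opening: 0.0536
```

```bash
python3 - <<'E'
from h import *
s2=snap('scene','s10')
o=ctrl.get_obs();print(o['tool_pos'],o['orientation'],o['opening'],o['force'],o['moment'],o['clock'])
im=s2['color'][:,:,::-1];c=cv2.resize(im[140:240,190:290],None,fx=5.6,fy=5.6,interpolation=cv2.INTER_CUBIC)
cv2.imwrite('pics/s10b.png',c)
E
```

```text
[0.46409708 0.06995544 0.09975923] [-179.11277635   -0.66487588   19.28206151] 0.05352687537204793 [-0.18647943 -0.46651572  0.72107281] [-0.18406336  0.30744027  0.02470792] 16.9
```

View pics/s10b.png

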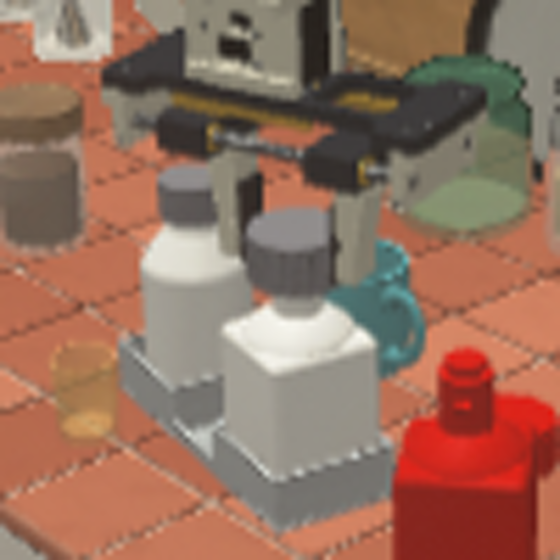

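Request:
move_arm:
  increments:
    - [[0, 0, 4], 0]
    - [[0, 0, 8], 0]
    - [[0, 0, 10], 0]
    - [[0, 0, 12], 0]
    - [[0, 0, 10], 0]
    - [[0, 0, 8], 0]
    - [[0, 0, 6], 0]
    - [[0, 0, 3], 0]

```text
clock: 17.7
tool_pos: [0.4641, 0.07, 0.1662]
orientation: [-179.1, -0.7, 19.3]
force: [-1.1, -0.5, -0.4]
opening: 0.0533
```

Request:
move_arm:
  increments:
    - [[0, 0, 2], 0]
    - [[0, 0, 0], 0]
    - [[0, 0, 0], 0]
    - [[0, 0, 0], 0]
    - [[0, 0, 0], 0]
    - [[0, 0, 0], 0]
    - [[0, 0, 0], 0]
    - [[0, 0, 0], 0]

```text
clock: 18.5
tool_pos: [0.4633, 0.0697, 0.1671]
orientation: [-179.1, -0.6, 19.3]
force: [-0.1, -0.4, -1.2]
opening: 0.0536
```

```bash
python3 - <<'E'
from h import *
s2=snap('scene','s11');w=snap('wrist','w11')
o=ctrl.get_obs();print(o['tool_pos'],o['orientation'],o['opening'],o['force'],o['moment'],o['clock'])
im=s2['color'][:,:,::-1];c=cv2.resize(im[130:240,190:290],None,fx=5.4,fy=5.4,interpolation=cv2.INTER_CUBIC)
for X in ([.4624,.0687,.141],[.4624,.0687,.154],[.4624,.0687,.201],[.4624,.0687,.231]): 
  p=proj(s2,X);print(p); cv2.circle(c,(int((p[0]-189.5)*5.4),int((p[1]-129.5)*5.4)),3,(0,255,0),-1)
cv2.imwrite('pics/s11b.png',c)
E
```

```text
[0.46327571 0.06968506 0.16716375] [-179.10274411   -0.57257144   19.25390328] 0.05363759845326794 [-0.60729195 -0.80283986 -0.77996789] [-0.08997571 -0.01870189  0.00699328] 18.6
(np.float64(243.07561203999933), np.float64(185.98767892392257))
(np.float64(242.92711744352366), np.float64(182.05263305637922))
(np.float64(242.37937151321077), np.float64(167.53759068650686))
(np.float64(242.02055967407347), np.float64(158.02922419820706))
```

View pics/s11b.png

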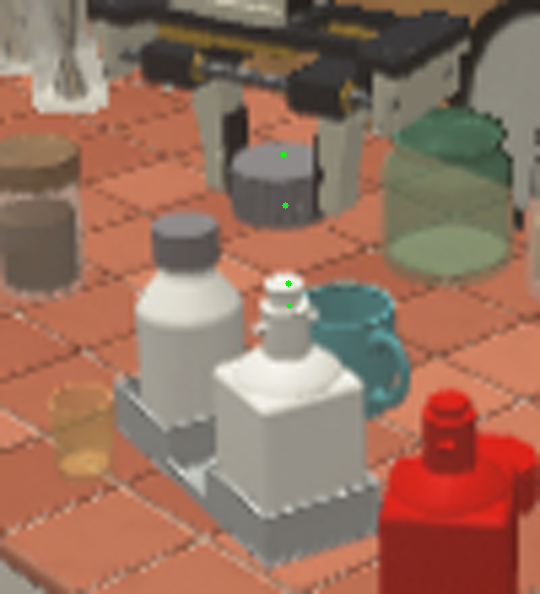

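View pics/w11.png

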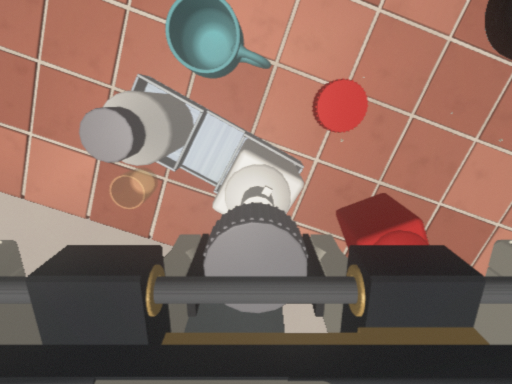

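```bash
python3 - <<'E'
from h import *
w=dict(np.load('pics/w11.npz'));s=dict(np.load('pics/s11.npz'));im=w['color'][:,:,::-1]
t=np.linspace(0,2*np.pi,60)
def draw(c,s,u0,v0,k,X,r,col):
  p=np.array([proj(s,[X[0]+r*np.cos(a),X[1]+r*np.sin(a),X[2]]) for a in t]);cv2.polylines(c,[((p-[u0-.5,v0-.5])*k).astype(int)],True,col,1)
d=cv2.resize(im[160:320,180:330],None,fx=3.75,fy=3.75,interpolation=cv2.INTER_CUBIC)
c=cv2.resize(s['color'][140:200,215:275][:,:,::-1],None,fx=10,fy=10,interpolation=cv2.INTER_CUBIC)
for X,r,col in (([.4624,.0687,.2265],.027,(0,255,0)),([.4633,.0697,.2265],.027,(0,0,255)),([.4624,.0687,.154],.011,(255,0,0))):
  draw(d,w,180,160,3.75,X,r,col); draw(c,s,215,140,10,X,r,col)
cv2.imwrite('pics/w11b.png',d);cv2.imwrite('pics/s11c.png',c)
E
```

```text
(no output)
```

View pics/w11b.png

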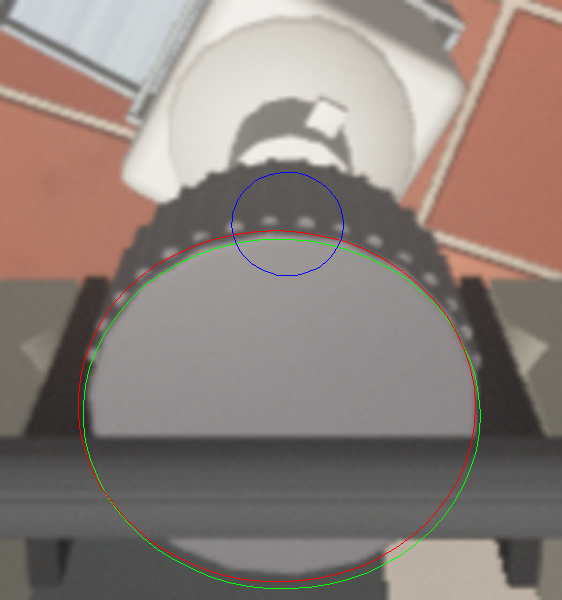

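View pics/s11c.png

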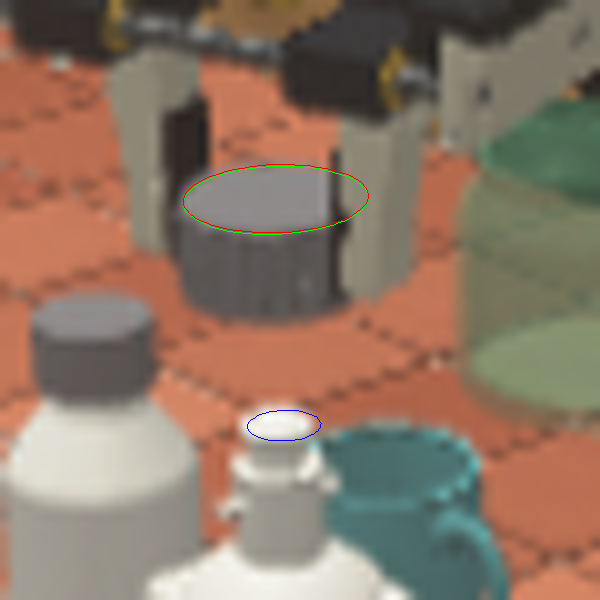

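Request:
move_arm:
  increments:
    - [[-0.7, -0.8, 2], 0]
    - [[0, 0, 2], 0]
    - [[0, 0, 0], 0]
    - [[0, 0, 0], 0]
    - [[0, 0, 0], 0]
    - [[0, 0, 0], 0]
    - [[0, 0, 0], 0]
    - [[0, 0, 0], 0]

```text
clock: 19.4
tool_pos: [0.4626, 0.0688, 0.1717]
orientation: [-179.1, -0.6, 19.3]
force: [-0.9, -1.4, -0.2]
opening: 0.0532
```

Request:
move_arm:
  increments:
    - [[0, 0, 0], 0]
    - [[0, 0, 0], 0]
    - [[0, 0, 0], 0]
    - [[0, 0, 0], 0]
    - [[0, 0, 0], 0]
    - [[0, 0, 0], 0]
    - [[0, 0, 0], 0]
    - [[0, 0, 0], 0]

```text
clock: 20.2
tool_pos: [0.4625, 0.0688, 0.1716]
orientation: [-179.1, -0.6, 19.3]
force: [-1.4, 0.1, 0.1]
opening: 0.0536
```

```bash
python3 - <<'E'
from h import *
o=ctrl.get_obs();print(o['tool_pos'],o['orientation'],o['opening'],o['force'],np.abs(o['qvel']).max(),o['clock'])
snap('scene','s12')
E
```

```text
[0.46252496 0.06881574 0.17157175] [-179.1013613    -0.57866731   19.25350146] 0.05361772700389604 [-1.4304394   0.1052068   0.09097107] 0.11664603444079416 20.2
```

View pics/s12.png

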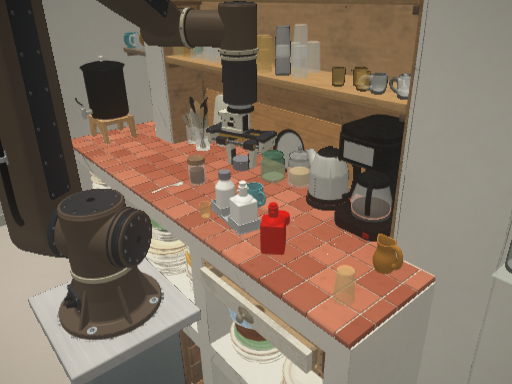

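The cap is held at about (240,162) in the picture, above the open square bottle at about (243,187). All the bystanders are where they started, so I'll hand in.

```bash
python3 -c "
from plant import ctrl
print(ctrl.close_job())"
```

```text
the job is handed in; nothing more can be done
None
```

The descaler bottle is open, and the gripper is holding the cap over its mouth. I pressed the cap down about 6.5 mm (8–11 N), turned it about 93° anticlockwise while pressed, and lifted it off. The job was handed in at about 20 s of the 35 s allowed.

**Last checks:**
- **Cap position:** its lower rim is about 6 cm above the mouth, and its centre is within about 1–2 mm of the mouth's centre.
- **Grip and stillness:** the jaws are at 53.6 mm on the 54 mm cap. The arm is practically still, with joint speeds of about 0.1°/s or less.
- **Level:** the tool is tilted about 1°, which the move interface could not correct.
- **Scene:** the last picture shows the bottle standing in its well and everything else where it was.

**What disagreed or went wrong:**
- **Height reading:** the reported tool height did not match the pictures; the real fingertips sat about 30–34 mm above it. My first grasp therefore closed on top of the cap, perhaps brushing it, and moved nothing I could see. I set the final height from the reading taken when I gripped the locked cap, and the pictures agree with it.
- **Cap location:** the wrist camera placed the cap about 3 mm from where the fixed cameras did. I used a combined fit of three wrist views, and the side force when the jaws closed was only about 1 N.

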